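# Stack the lunch box, close it with its nested lids, then take off the outer lid alone

## Robot

A 6-joint arm with a two-finger parallel gripper is mounted at the origin on a cart in front of the work surface, level with it; the furniture and walls round the work are solid. World frame = base frame: x ahead of the robot, y to its left, z up, the work surface at z = 0. Lengths are in m, angles in rad, forces in N, time in s.
With the tool pointing down it reaches from about 0.375 to 0.975 m from the base axis. Payload 3.8 kg.
Tool frame: the origin (TCP) lies on the mounting face of the last link; the fingertips stand 173 mm ahead of it and the grasp point (between the pads) lies 155 mm ahead of it (bot.hold_point_z is the distance from the TCP to the grasp point, in m); z points along the fingers, y is the line along which they close (so a half turn about z gives the same grasp; the last joint's range is limited). The gripper opens to 85 mm and grips with 20 to 120 N. Pads are 22 mm wide; open, the fingers measure 114 mm over their backs; the gripper's body (76 mm by 85 mm) begins 54 mm behind the grasp point. The pads swing forward as they close: fully open they stand 13 mm farther back than shut.
Start: joints at [-1.332, 0.264, 1.604, -0, 1.274, -0.037], TCP at [0.184, -0.649, 0.405] pointing down, gripper open.
Joint ranges: [-2.63, 2.63], [-0.94, 2.18], [0.31, 2.57], [-1.31, 4.45], [0, 2.66], [-2.55, 2.55]. Speed limits (rad/s): [2.57, 2.57, 3.14, 3.14, 3.14, 3.14].

## Interface

Orientations are given as a rotation vector (axis times angle).
In Python, from workcell import bot, optics gives the robot as it stands.
- The arm moves only by the shell command python3 -m jog 'ROWS' [OPENING] [FORCE]. ROWS is JSON, a list of rows, each an object of numbers: "dx", "dy", "dz": the shift along the tool's x, y, z in mm; "ax", "ay", "az": the turn, a rotation vector about the tool's x, y, z in degrees. A call has 1 to 20 rows; each row shifts and turns the commanded pose from where the row before left it, along the tool's axes as they then stand; what a row does not reach is not made up. A row lasts 1/12 s, in which the tool goes at most 41.7 mm and 7.16 degrees, less where a joint would pass 70% of its speed; a pose out of reach is approached as far as the arm can. A call with a gripper value outside its range is refused whole. OPENING is the opening, from 0 (shut) to 1 (fully open), set as the call begins (- or left out, the last holds). The fingers move at their own pace and stop on an object; FORCE is the grip in N (left out, the last holds). Time passes only in rows, so rows that do not move let the fingers close. It gives the time, the measured TCP pose, the force, the opening and the grip force at its end, in the units of the state.
- bot.read_state(): the state, without advancing time (a new reading comes with each control period).
- optics.read_camera(name): name is "scene" or "top"; returns a dict with "img" (480x640x3 uint8, red, green, blue), "vertical_fov" (degrees; the focal length in pixels is half the picture's height over the tangent of half this angle, whatever the lens; pixels are square), "cx", "cy" (the principal point, pixels), "R" (3x3) and "t" (3): a world point X has camera coordinates R X + t. Camera axes: x right, y down, z forward; pixel columns grow to the right and rows downward; lengths in m; the calibration is good to about 2 mm. A picture is of the moment at which its call begins. There is no depth.
- bot.finish_job(): hands the job in; it is judged then, once.
The state is a dict: "time": time; "q": joint angles; "joint_vel": joint speeds; "joint_torque": joint torques, N m; "tool_pos": TCP position; "tcp_rot": TCP orientation; "wrist_force": force on the tool from outside, world axes, zero at the start; "torque": the same for the moment, N m; "width": opening from 0.0 (shut) to 1.0 (fully open); "grip_force": force on a finger pad.
Only numpy, scipy, OpenCV 4.12 (cv2) and the standard library are available. Lean on these libraries where they do the work, as an engineer would, in place of code of your own. Each camera call takes 0.05 s, during which the arm holds its last target. There are 200 camera calls.

## Task

Put the washed lunch box together: set the divided white tray squarely onto the blue base, then carry the two lids over as one nested set and lower them until the orange inner lid is fully seated in the tray. Then, so the bamboo lid can be dried, lift the outer bamboo lid alone straight up, leaving the inner lid seated and undisturbed, and finish still holding the outer lid level in the gripper, well clear above the inner lid's knob. Lower the parts rather than dropping them, and leave the mug, the spice jar and the timer where they are.

Things in the scene. Friction and masses are not known exactly. Their poses are not given: they have to be found in the camera images.
- base_tin: Blue square open-topped lunch-box base, 130x130 mm outside, 50 mm high, walls 4 mm (opening 122x122 mm). It does not move when pushed. Origin: centre of its underside; z up, x and y along its sides.
- tray: White square tray, 130x130 mm, 48 mm high, loose, 0.25 kg. Lowest 8 mm: square foot tapering from 117 to 106 mm (underside), drops into the base's opening with 2.5 mm play a side; walls (4 mm thick, z 8 to 48) then rest on the base's rim, tray origin 42 mm above the base's. Opening 122x122 mm, floor at z = 11. Quarter turns fit equally well. Origin: centre of the underside.
- tray_grip (a point): Middle of the top edge of the tray's green divider, 38 mm above the tray's origin. The divider runs along the tray's x, 10 mm thick in y, from the floor (z 11) to z 38, 10 mm below the rim. Pinch it from above, fingers closing along the tray's y, to carry the tray.
- inner_lid: Orange square inner lid, loose, 0.16 kg, under the outer one. Lowest 8 mm: plug tapering from 117 to 106 mm (underside), drops into the tray's opening with 2.5 mm play a side; flange 135x135 mm, z 8 to 12, rests on the tray's rim when seated, origin then 40 mm above the tray's, 82 mm above the base's. Quarter turns fit equally well. Origin: centre of the plug's underside.
- inner_knob (a point): Centre of the top of the inner lid's orange knob, 70 mm above the inner lid's origin. The knob is 16x16 mm, sides along x and y, and stands up through the outer lid's hole, its top 28 mm above the collar's top when nested. Gripped there and lifted, it carries both lids.
- outer_lid: Bamboo square outer lid, 146x146 mm, loose, 0.18 kg, lies freely over the inner lid, not joined to it. Skirt z 0 to 7 (inside 140x140 mm), top plate z 7 to 11, 32x32 mm hole through its middle. Nested, the plate rests on the inner lid's flange, outer origin 5 mm above the inner lid's. Origin: centre of the skirt's lower edge plane.
- outer_collar (a point): Centre of the top of the outer lid's darker wooden collar, 37 mm above the outer lid's origin. Square collar on the plate, 44x44 mm outside, 32x32 mm inside (8 mm free round the knob), 26 mm high, sides along x and y. Grip it outside, across 44 mm, to lift the outer lid alone.
- mug: Bystander: white dotted mug, 78 mm wide, 93 mm high, origin under its middle; leave alone.
- spice_jar: Bystander: spice jar with green cap, 46 mm across, 106 mm high, origin under its middle; leave alone.
- timer: Bystander: white round kitchen timer, 65 mm across, 39 mm high, origin under its middle; leave alone.

How it is judged:
On the way, in this order (a step that is already met when the one before it is completed fails the run):
1. the tray sits squarely on the base (z of tray in the frame of base_tin between 0.039 and 0.045 m and horizontal distance between tray and base_tin below 0.005 m and angle between tray's own z axis and vertical below 0.04 rad and (angle between the x axis of tray and the x axis of base_tin, either way round below 0.08 rad or angle between the x axis of tray and the y axis of base_tin, either way round below 0.08 rad)), for 0.2 s.
2. the nested lids are seated on the tray together (all of step 1 and z of inner_lid in the frame of tray between 0.037 and 0.043 m and horizontal distance between inner_lid and tray below 0.005 m and angle between inner_lid's own z axis and vertical below 0.04 rad and (angle between the x axis of inner_lid and the x axis of tray, either way round below 0.08 rad or angle between the x axis of inner_lid and the y axis of tray, either way round below 0.08 rad) and z of outer_lid in the frame of inner_lid below 0.009 m), for 0.2 s.
At the end, for the whole second after the job is handed in: Tray seated on base and inner lid seated in tray (each height within 3 mm, centred within 5 mm, tilt < 0.04, yaw < 0.08 rad); outer lid held still by the fingers alone, its underside 72 mm or more above the inner lid's underside, tilt < 0.2 rad; fingers off tray and inner lid (all of step 1 and z of inner_lid in the frame of tray between 0.037 and 0.043 m and horizontal distance between inner_lid and tray below 0.005 m and angle between inner_lid's own z axis and vertical below 0.04 rad and (angle between the x axis of inner_lid and the x axis of tray, either way round below 0.08 rad or angle between the x axis of inner_lid and the y axis of tray, either way round below 0.08 rad) and z of outer_lid in the frame of inner_lid above 0.072 m and angle between outer_lid's own z axis and vertical below 0.2 rad and contact force between the fingers and outer_lid above 1 N and contact force between each of outer_lid, the fingers and inner_lid below 0.1 N and contact force between the fingers and tray below 0.1 N and linear speed of each of outer_lid, inner_lid below 0.03 m/s); the arm keeps its last pose, push and grip.
It fails at once if the two lids come apart (outer lid raised more than 10 mm off the inner one) while the inner lid is not seated in the tray, or the inner lid is lifted or tipped as the outer one leaves it (z of outer_lid in the frame of inner_lid above 0.015 m and not ((z of tray in the frame of base_tin between 0.039 and 0.045 m and horizontal distance between tray and base_tin below 0.005 m and angle between tray's own z axis and vertical below 0.04 rad and (angle between the x axis of tray and the x axis of base_tin, either way round below 0.08 rad or angle between the x axis of tray and the y axis of base_tin, either way round below 0.08 rad)) and (z of inner_lid in the frame of tray between 0.037 and 0.043 m and horizontal distance between inner_lid and tray below 0.005 m and angle between inner_lid's own z axis and vertical below 0.04 rad and (angle between the x axis of inner_lid and the x axis of tray, either way round below 0.08 rad or angle between the x axis of inner_lid and the y axis of tray, either way round below 0.08 rad)))).
It fails at once if the tray is dropped (moves faster than 0.4 m/s with no finger on it) (contact force between the fingers and tray below 0.1 N and linear speed of tray above 0.4 m/s).
It fails at once if the lids are dropped (move faster than 0.4 m/s with no finger on them) (contact force between the fingers and inner_lid below 0.1 N and contact force between the fingers and outer_lid below 0.1 N and linear speed of any of inner_lid, outer_lid above 0.4 m/s).
It fails at once if the mug, the spice jar or the timer is moved more than 20 mm (distance of any of mug, spice_jar, timer from where it was at the start of the episode above 0.02 m).
It also fails if it takes over 61 s, if anything falls off the work surface, if the arm or the gripper's body presses on something with over 40 N, if the wrist force passes 120 N, or if a joint passes its speed limit or range.

## Working session

There is one attempt and no reset: what is moved stays moved. The work goes in short steps, Python scripts to look and compute and a shell command to move; the robot and the scene stay as the last step left them, time stands still between calls to the robot, and variables do not carry over. Pictures are saved under pics/ and viewed, at most 10 in all, crops included, and the job is handed in when it is done.

```bash
mkdir -p pics; ls
python3 - <<'E'
from workcell import bot, optics
import cv2,pickle
for n in ("scene","top"):
    d=optics.read_camera(n); cv2.imwrite(f"pics/{n}0.png",d["img"][:,:,::-1]); pickle.dump(d,open(f"{n}0.pkl","wb"))
    print(n,d["vertical_fov"],d["cx"],d["cy"],d["R"],d["t"], {k for k in d})
print(bot.read_state(), bot.hold_point_z)
E
```

```text
pics
scene 53.71758004061221 320.033302378912 239.57304871540433 [[-0.7078601  -0.70597153 -0.02320075]
 [-0.36522228  0.39391873 -0.84346945]
 [ 0.60460463 -0.58858494 -0.53667588]] [0.40412719 0.29782574 0.49400435] {'cy', 'img', 'cx', 'R', 'vertical_fov', 't'}
top 53.616744756809666 320.44382563031263 233.68010112182495 [[ 0.02667354 -0.99952066  0.0157155 ]
 [-0.99393296 -0.02819597 -0.1063121 ]
 [ 0.10670425 -0.01278444 -0.99420861]] [-0.0556962   0.59951952  0.85322476] {'cy', 'img', 'cx', 'R', 'vertical_fov', 't'}
{'time': 0.1, 'q': array([-1.33188826e+00,  2.64705149e-01,  1.60527225e+00, -3.66870864e-06,
        1.27370236e+00, -3.69213746e-02]), 'joint_vel': array([ 0.00148337, -0.00320985, -0.00363497,  0.0016326 ,  0.00078155,
       -0.00156739]), 'joint_torque': array([-2.05512083e-04, -5.16708469e+01, -3.68590987e+01, -1.50083133e-04,
        6.25580113e-03,  4.57984317e-08]), 'tool_pos': array([ 0.18374174, -0.64918155,  0.40344893]), 'tcp_rot': array([-3.10970605e+00, -4.31615928e-01,  3.35793444e-04]), 'wrist_force': array([ 1.17455111, -0.55269465, -0.61871964]), 'torque': array([0.04118332, 0.04484146, 0.01550978]), 'grip_force': 0.0, 'width': 1.0055308275475305} 0.1547
```

View pics/scene0.png

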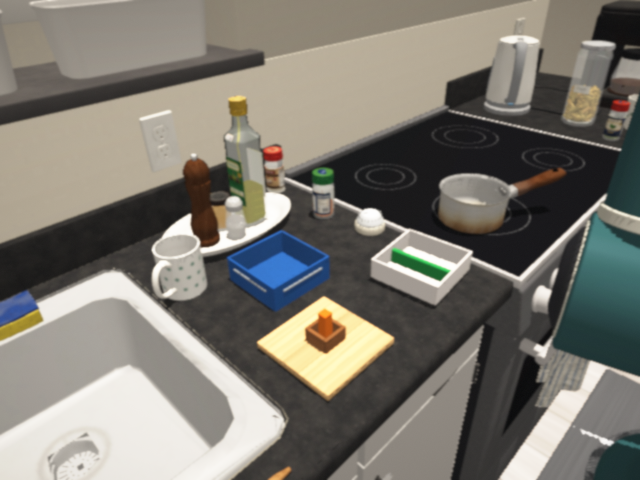

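View pics/top0.png

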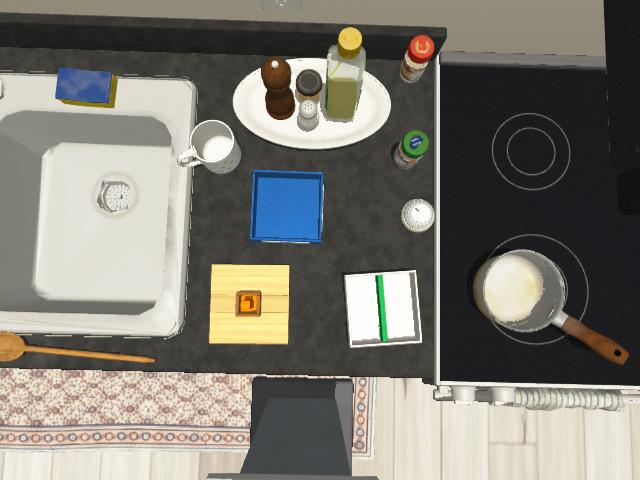

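The scene view shows the bamboo lids front-left (knob ~(325,320)), the blue base (~(278,268)) and the tray with its green divider (~(420,262)). In the top view the lids are ~(249,303), the base ~(287,206) and the tray ~(382,308). I'll enlarge a crop of the top view next.

Run:
```python
import cv2,pickle
d=pickle.load(open("top0.pkl","rb"));im=d["img"][:,:,::-1]
c=cv2.resize(im[162:356,196:436],None,fx=3,fy=3,interpolation=cv2.INTER_CUBIC)
for i in range(0,240,20): cv2.line(c,(i*3,0),(i*3,6),(0,0,255),1);cv2.putText(c,str(196+i),(i*3,16),0,.35,(0,255,255))
for i in range(0,194,20): cv2.putText(c,str(162+i),(0,i*3+4),0,.35,(0,255,255))
cv2.imwrite("pics/crop0.png",c)
print(-d["R"].T@d["t"])
```

```text
[ 0.50632511 -0.02785748  0.91289488]
```

View pics/crop0.png

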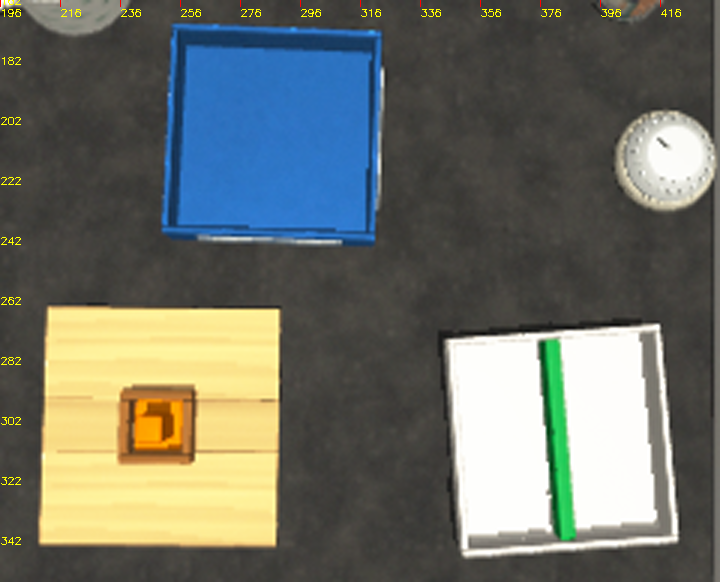

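The crop shows these corners in crop pixels. Base rim: about (173,26), (382,31), (374,238), (163,234). Lid plate: (47,307), (280,309), (276,546), (39,545). Tray rim: (445,337), (660,325), (678,541), (464,556). I'll fit known-size squares to these and check the result with an overlay on the scene camera.

```bash
cat > h.py <<'E'
import numpy as np,cv2,pickle
from scipy.optimize import least_squares
def proj(d,X):
    f=240/np.tan(np.radians(d["vertical_fov"]/2)); c=np.atleast_2d(X)@d["R"].T+d["t"]
    return np.c_[d["cx"]+f*c[:,0]/c[:,2], d["cy"]+f*c[:,1]/c[:,2]]
def unproj(d,uv,z):
    f=240/np.tan(np.radians(d["vertical_fov"]/2)); uv=np.atleast_2d(uv)
    r=np.c_[(uv[:,0]-d["cx"])/f,(uv[:,1]-d["cy"])/f,np.ones(len(uv))]@d["R"]
    C=-d["R"].T@d["t"]; return C+r*((z-C[2])/r[:,2])[:,None]
def sq(p,s,z):  # order as seen in top image TL TR BR BL (x up, y left)
    h=s/2;L=np.array([[h,h],[h,-h],[-h,-h],[-h,h]]);c,s_=np.cos(p[2]),np.sin(p[2])
    return np.c_[L@np.array([[c,s_],[-s_,c]])+p[:2],np.full(4,z)]
def fit(obs):  # list of (d,uv4,size,z)
    x0=np.r_[unproj(obs[0][0],obs[0][1],obs[0][3]).mean(0)[:2],0]
    r=least_squares(lambda p:np.concatenate([(proj(d,sq(p,s,z))-uv).ravel() for d,uv,s,z in obs]),x0)
    return r.x,np.abs(r.fun).max()
E
python3 - <<'E'
from h import *
T=pickle.load(open("top0.pkl","rb"));S=pickle.load(open("scene0.pkl","rb"))
o=np.array([196,162])
C={"base":([(173,26),(382,31),(374,238),(163,234)],.130,.05),"lid":([(47,307),(280,309),(276,546),(39,545)],.146,.016),"tray":([(445,337),(660,325),(678,541),(464,556)],.130,.048)}
vis=[T["img"][:,:,::-1].copy(),S["img"][:,:,::-1].copy()]
a=[cv2.resize(vis[0][162:356,196:436],None,fx=3,fy=3,interpolation=cv2.INTER_CUBIC),cv2.resize(vis[1][200:400,220:480],None,fx=3,fy=3,interpolation=cv2.INTER_CUBIC)]
offs=[(196,162),(220,200)]
def draw(P,s,z,col):
    for im,d,of in zip(a,(T,S),offs):
        cv2.polylines(im,[np.round((proj(d,sq(P,s,z))-of+.5)*3).astype(int)],True,col,1)
for k,(uv,s,z) in C.items():
    uv=(np.array(uv)+.5)/3+o-.5
    X=unproj(T,uv,z); print(k,[round(np.linalg.norm(X[i]-X[i-1]),4) for i in range(4)])
    p,e=fit([(T,uv,s,z)]); print(p.round(4),e)
    draw(p,s,z,(0,0,255))
    if k=="lid": draw(p,.044,.042,(255,0,0)); draw(p,.016,.070,(255,0,255))
    if k=="base": draw(p,.122,.05,(0,255,255))
    if k=="tray": draw(p,.122,.048,(255,0,0))
cv2.imwrite("pics/ov.png",a[1]);cv2.imwrite("pics/ovt.png",a[0])
E
```

```text
base [np.float64(0.1289), np.float64(0.1289), np.float64(0.1285), np.float64(0.1281)]
[ 6.493e-01  2.440e-02 -6.000e-04] 0.7823193526832597
lid [np.float64(0.1464), np.float64(0.1459), np.float64(0.1461), np.float64(0.1458)]
[0.4677 0.0899 0.0184] 0.15025815397461884
tray [np.float64(0.1305), np.float64(0.131), np.float64(0.1291), np.float64(0.1285)]
[ 0.4676 -0.1554  0.0933] 0.6192014840294178
```

View pics/ov.png

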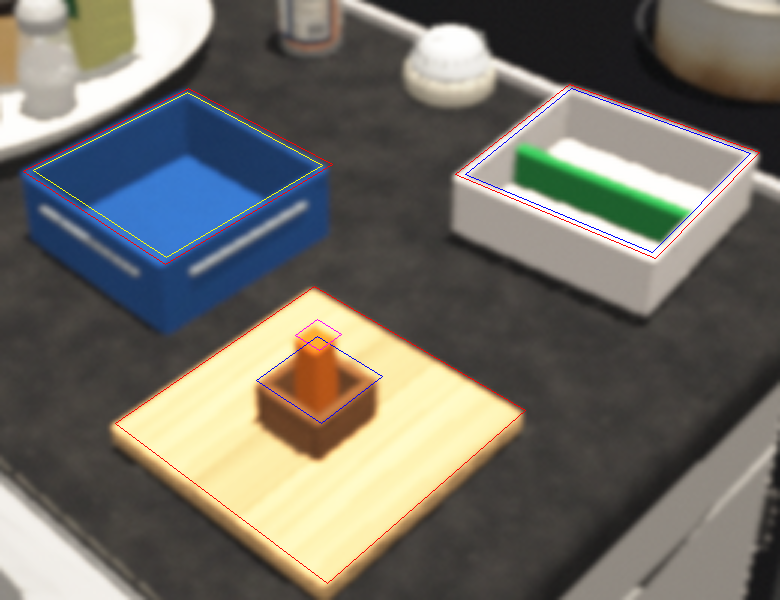

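View pics/ovt.png

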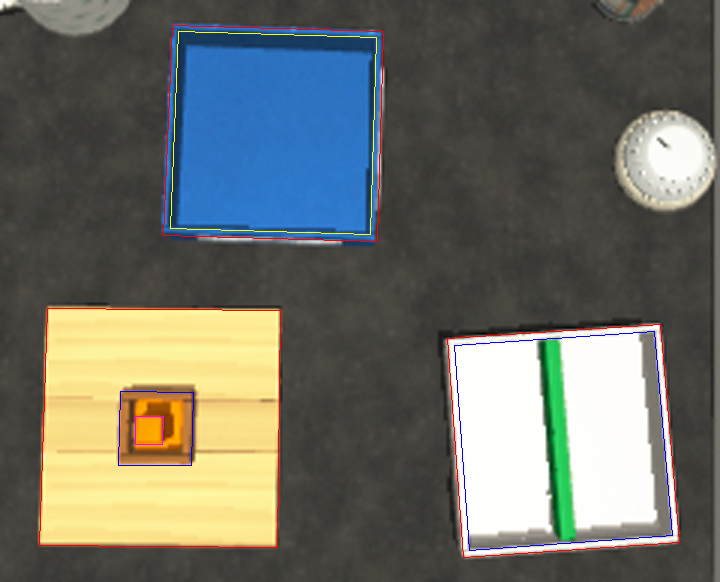

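The overlays agree with both cameras to about 1 px, so the poses are good to about 2 mm. That fits within the ~8 mm lead-in of the tapers. Next I'll work out the approach to the tray's divider.

```bash
cat > go.py <<'E'
# usage: go.py x y z(TCP) yaw_of_tool_x(rad): turn first (az deg plus level fix), then the shift in the turned frame, mm
import sys,numpy as np
from scipy.spatial.transform import Rotation as Ro
from workcell import bot
x,y,z,w=map(float,sys.argv[1:5]); s=bot.read_state()
R=Ro.from_rotvec(s["tcp_rot"]); G=Ro.from_matrix([[np.cos(w),np.sin(w),0],[np.sin(w),-np.cos(w),0],[0,0,-1]])
print("turn deg",np.degrees((R.inv()*G).as_rotvec()).round(2),"then shift mm",(G.inv().apply(np.array([x,y,z])-s["tool_pos"])*1000).round(1))
print("t",round(s["time"],2),"pos",s["tool_pos"].round(4),"w",round(s["width"],3),"grip",round(s["grip_force"],1),"F",s["wrist_force"].round(1))
E
python3 go.py .4676 -.1554 .34 .0933
python3 - <<'E'
from h import *
T=pickle.load(open("top0.pkl","rb"))
uv=(np.array([(550,339),(568,540)])+.5)/3+[195.5,161.5]
X=unproj(T,uv,.038);print(X,X.mean(0),unproj(T,[(149/3+196,430/3+162)],.07),unproj(T,[(156/3+196,428/3+162)],.042))
E
```

```text
turn deg [-1.200e-01  1.000e-02  1.046e+01] then shift mm [ 328.6 -465.2   63.4]
t 0.1 pos [ 0.1837 -0.6492  0.4034] w 1.006 grip 0.0 F [ 1.2 -0.6 -0.6]
[[ 0.5274838  -0.14881056  0.038     ]
 [ 0.40675537 -0.1613442   0.038     ]] [ 0.46711959 -0.15507738  0.038     ] [[0.46683565 0.0889397  0.07      ]] [[0.46682748 0.08865686 0.042     ]]
```

```bash
python3 -m jog '[{"az":5.23},{"az":5.23},{"dx":18.2,"dy":-25.8},{"dx":18.2,"dy":-25.8},{"dx":18.2,"dy":-25.8},{"dx":18.2,"dy":-25.8},{"dx":18.2,"dy":-25.8},{"dx":18.2,"dy":-25.8},{"dx":18.2,"dy":-25.8},{"dx":18.2,"dy":-25.8},{"dx":18.2,"dy":-25.8},{"dx":18.2,"dy":-25.8},{"dx":18.2,"dy":-25.8},{"dx":18.2,"dy":-25.8},{"dx":18.2,"dy":-25.8},{"dx":18.2,"dy":-25.8},{"dx":18.2,"dy":-25.8},{"dx":18.2,"dy":-25.8},{"dx":18.2,"dy":-25.8},{"dx":18.2,"dy":-25.8}]' 0.6 40; python3 go.py .4676 -.1554 .25 .0933
```

```text
turn deg [-1.200e-01  1.000e-02  1.046e+01] then shift mm [ 328.6 -465.2  153.4]
t 0.1 pos [ 0.1837 -0.6492  0.4034] w 1.006 grip 0.0 F [ 1.2 -0.6 -0.6]invalid input
```

```bash
python3 -m jog '[{"dx":0,"dy":0,"dz":0,"ax":0,"ay":0,"az":5.23}]' 0.6 40; python3 -m jog '[{"az":5.23}]' 0.6
```

```text
time: 0.18
tool_pos: [0.1838, -0.6493, 0.4037]
tcp_rot: [-3.127, -0.288, 0.0]
wrist_force: [-0.6, 0.2, -0.3]
width: 0.885
grip_force: 0.0invalid input
```

Every row needs all six keys.

```bash
python3 -m jog '[{"dx":0,"dy":0,"dz":0,"ax":0,"ay":0,"az":5.23},{"dx":18.2,"dy":-25.8,"dz":0,"ax":0,"ay":0,"az":0},{"dx":18.2,"dy":-25.8,"dz":0,"ax":0,"ay":0,"az":0},{"dx":18.2,"dy":-25.8,"dz":0,"ax":0,"ay":0,"az":0},{"dx":18.2,"dy":-25.8,"dz":0,"ax":0,"ay":0,"az":0},{"dx":18.2,"dy":-25.8,"dz":0,"ax":0,"ay":0,"az":0},{"dx":18.2,"dy":-25.8,"dz":0,"ax":0,"ay":0,"az":0},{"dx":18.2,"dy":-25.8,"dz":0,"ax":0,"ay":0,"az":0},{"dx":18.2,"dy":-25.8,"dz":0,"ax":0,"ay":0,"az":0},{"dx":18.2,"dy":-25.8,"dz":0,"ax":0,"ay":0,"az":0},{"dx":18.2,"dy":-25.8,"dz":0,"ax":0,"ay":0,"az":0},{"dx":18.2,"dy":-25.8,"dz":0,"ax":0,"ay":0,"az":0},{"dx":18.2,"dy":-25.8,"dz":0,"ax":0,"ay":0,"az":0},{"dx":18.2,"dy":-25.8,"dz":0,"ax":0,"ay":0,"az":0},{"dx":18.2,"dy":-25.8,"dz":0,"ax":0,"ay":0,"az":0},{"dx":18.2,"dy":-25.8,"dz":0,"ax":0,"ay":0,"az":0},{"dx":18.2,"dy":-25.8,"dz":0,"ax":0,"ay":0,"az":0},{"dx":18.2,"dy":-25.8,"dz":0,"ax":0,"ay":0,"az":0},{"dx":18.2,"dy":-25.8,"dz":0,"ax":0,"ay":0,"az":0},{"dx":0,"dy":0,"dz":0,"ax":0,"ay":0,"az":0}]' 0.6 40; python3 go.py .4676 -.1554 .25 .0933
```

```text
time: 1.85
tool_pos: [0.4683, -0.1528, 0.4044]
tcp_rot: [-3.135, -0.153, -0.001]
wrist_force: [1.0, -0.1, -0.5]
width: 0.599
grip_force: 0.0
turn deg [-0.15 -0.06  0.23] then shift mm [ -1.    2.6 154.4]
t 1.85 pos [ 0.4683 -0.1528  0.4044] w 0.599 grip 0.0 F [ 1.  -0.1 -0.5]
```

```bash
python3 -m jog '[{"dx":-1,"dy":2.6,"dz":22,"ax":-0.15,"ay":0,"az":0.2},{"dx":0,"dy":0,"dz":22,"ax":0,"ay":0,"az":0},{"dx":0,"dy":0,"dz":22,"ax":0,"ay":0,"az":0},{"dx":0,"dy":0,"dz":22,"ax":0,"ay":0,"az":0},{"dx":0,"dy":0,"dz":22,"ax":0,"ay":0,"az":0},{"dx":0,"dy":0,"dz":22,"ax":0,"ay":0,"az":0},{"dx":0,"dy":0,"dz":22,"ax":0,"ay":0,"az":0},{"dx":0,"dy":0,"dz":20,"ax":0,"ay":0,"az":0},{"dx":0,"dy":0,"dz":12,"ax":0,"ay":0,"az":0},{"dx":0,"dy":0,"dz":8,"ax":0,"ay":0,"az":0},{"dx":0,"dy":0,"dz":0,"ax":0,"ay":0,"az":0}]'; python3 go.py .4676 -.1554 .19 .0933
```

```text
time: 2.77
tool_pos: [0.4647, -0.1596, 0.2085]
tcp_rot: [3.138, 0.141, -0.006]
wrist_force: [-1.5, -0.3, 0.3]
width: 0.597
grip_force: 0.0
turn deg [ 0.04  0.23 -0.21] then shift mm [ 3.3 -3.9 18.5]
t 2.77 pos [ 0.4647 -0.1596  0.2085] w 0.597 grip 0.0 F [-1.5 -0.3  0.3]
```

```bash
python3 -m jog '[{"dx":0,"dy":0,"dz":0,"ax":0,"ay":0,"az":0},{"dx":0,"dy":0,"dz":0,"ax":0,"ay":0,"az":0}]'; python3 go.py .4676 -.1554 .19 .0933
```

```text
time: 2.93
tool_pos: [0.4666, -0.1601, 0.2116]
tcp_rot: [3.135, 0.141, 0.003]
wrist_force: [-0.2, 0.3, -0.3]
width: 0.599
grip_force: 0.0
turn deg [ 0.19 -0.08 -0.21] then shift mm [ 1.5 -4.6 21.6]
t 2.93 pos [ 0.4666 -0.1601  0.2116] w 0.599 grip 0.0 F [-0.2  0.3 -0.3]
```

```bash
python3 -m jog '[{"dx":1.5,"dy":-4.6,"dz":5,"ax":0,"ay":0,"az":0},{"dx":0,"dy":0,"dz":8,"ax":0,"ay":0,"az":0},{"dx":0,"dy":0,"dz":8,"ax":0,"ay":0,"az":0},{"dx":0,"dy":0,"dz":0,"ax":0,"ay":0,"az":0},{"dx":0,"dy":0,"dz":0,"ax":0,"ay":0,"az":0},{"dx":0,"dy":0,"dz":0,"ax":0,"ay":0,"az":0}]'; python3 go.py .4676 -.1554 .19 .0933
```

```text
time: 3.43
tool_pos: [0.467, -0.155, 0.1894]
tcp_rot: [3.136, 0.141, -0.001]
wrist_force: [-0.2, -0.6, 0.3]
width: 0.603
grip_force: 0.0
turn deg [ 0.14  0.03 -0.2 ] then shift mm [ 0.5  0.5 -0.6]
t 3.43 pos [ 0.467  -0.155   0.1894] w 0.603 grip 0.0 F [-0.2 -0.6  0.3]
```

```bash
python3 -m jog '[{"dx":0,"dy":0,"dz":0,"ax":0,"ay":0,"az":0},{"dx":0,"dy":0,"dz":0,"ax":0,"ay":0,"az":0},{"dx":0,"dy":0,"dz":0,"ax":0,"ay":0,"az":0},{"dx":0,"dy":0,"dz":0,"ax":0,"ay":0,"az":0},{"dx":0,"dy":0,"dz":0,"ax":0,"ay":0,"az":0},{"dx":0,"dy":0,"dz":0,"ax":0,"ay":0,"az":0},{"dx":0,"dy":0,"dz":0,"ax":0,"ay":0,"az":0},{"dx":0,"dy":0,"dz":0,"ax":0,"ay":0,"az":0}]' 0 70; python3 -m jog '[{"dx":0,"dy":0,"dz":-3,"ax":0,"ay":0,"az":0},{"dx":0,"dy":0,"dz":-8,"ax":0,"ay":0,"az":0},{"dx":0,"dy":0,"dz":-15,"ax":0,"ay":0,"az":0},{"dx":0,"dy":0,"dz":-15,"ax":0,"ay":0,"az":0},{"dx":0,"dy":0,"dz":-15,"ax":0,"ay":0,"az":0},{"dx":0,"dy":0,"dz":-15,"ax":0,"ay":0,"az":0},{"dx":0,"dy":0,"dz":-15,"ax":0,"ay":0,"az":0},{"dx":0,"dy":0,"dz":-14,"ax":0,"ay":0,"az":0},{"dx":0,"dy":0,"dz":0,"ax":0,"ay":0,"az":0},{"dx":0,"dy":0,"dz":0,"ax":0,"ay":0,"az":0}]'; python3 go.py .6493 .0244 .29 -.0006
```

```text
time: 4.1
tool_pos: [0.4674, -0.1553, 0.1901]
tcp_rot: [3.135, 0.141, 0.001]
wrist_force: [-1.1, -0.5, 4.6]
width: 0.1
grip_force: 70.3
time: 4.93
tool_pos: [0.4672, -0.1548, 0.2902]
tcp_rot: [3.135, 0.141, 0.002]
wrist_force: [-0.3, -0.4, -2.2]
width: 0.098
grip_force: 69.5
turn deg [ 0.18 -0.09  5.18] then shift mm [ 182.  -179.3    0.2]
t 4.93 pos [ 0.4672 -0.1548  0.2902] w 0.098 grip 69.5 F [-0.3 -0.4 -2.2]
```

```bash
python3 -m jog '[{"dx":0,"dy":0,"dz":0,"ax":0.18,"ay":0,"az":2.6},{"dx":0,"dy":0,"dz":0,"ax":0,"ay":0,"az":2.6},{"dx":8,"dy":-8,"dz":0,"ax":0,"ay":0,"az":0},{"dx":16,"dy":-16,"dz":0,"ax":0,"ay":0,"az":0},{"dx":18,"dy":-18,"dz":0,"ax":0,"ay":0,"az":0},{"dx":18,"dy":-18,"dz":0,"ax":0,"ay":0,"az":0},{"dx":18,"dy":-18,"dz":0,"ax":0,"ay":0,"az":0},{"dx":18,"dy":-18,"dz":0,"ax":0,"ay":0,"az":0},{"dx":18,"dy":-18,"dz":0,"ax":0,"ay":0,"az":0},{"dx":18,"dy":-18,"dz":0,"ax":0,"ay":0,"az":0},{"dx":18,"dy":-18,"dz":0,"ax":0,"ay":0,"az":0},{"dx":16,"dy":-16,"dz":0,"ax":0,"ay":0,"az":0},{"dx":10,"dy":-9,"dz":0,"ax":0,"ay":0,"az":0},{"dx":6,"dy":-6,"dz":0,"ax":0,"ay":0,"az":0},{"dx":0,"dy":0,"dz":0,"ax":0,"ay":0,"az":0},{"dx":0,"dy":0,"dz":0,"ax":0,"ay":0,"az":0},{"dx":0,"dy":0,"dz":0,"ax":0,"ay":0,"az":0}]'; python3 go.py .6493 .0244 .29 -.0006
python3 - <<'E'
from h import *
from workcell import optics
a=[]
for n,(x,y,w,h) in (("top",(196,140,200,150)),("scene",(200,150,200,150))):
    d=optics.read_camera(n); pickle.dump(d,open(n+"1.pkl","wb"))
    a.append(cv2.resize(d["img"][y:y+h,x:x+w,::-1],None,fx=2 if 0 else 2.0,fy=2.0,interpolation=cv2.INTER_CUBIC))
cv2.imwrite("pics/held.png",np.vstack(a)[:600])
E
```

```text
time: 6.35
tool_pos: [0.6485, 0.0253, 0.2892]
tcp_rot: [-3.141, 0.002, 0.003]
wrist_force: [0.1, -0.5, -2.5]
width: 0.1
grip_force: 69.5
turn deg [-0.01  0.1  -0.04] then shift mm [ 0.8  0.9 -0.8]
t 6.35 pos [0.6485 0.0253 0.2892] w 0.1 grip 69.5 F [ 0.1 -0.5 -2.5]
```

View pics/held.png

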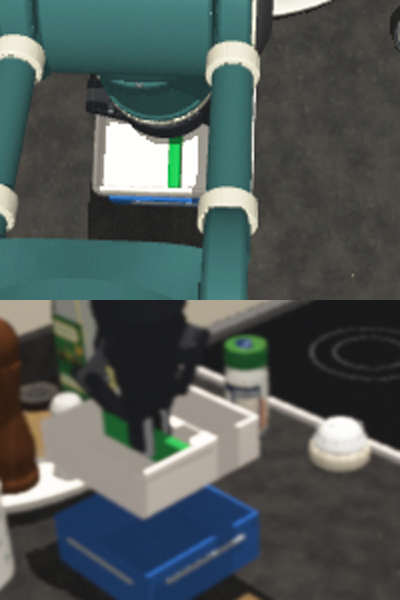

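The tray hangs level over the base: its front corner is at about (145,480) in the lower panel, above the base's corner at (150,570). Lowering it now.

```bash
python3 -m jog '[{"dx":0.8,"dy":0.9,"dz":6,"ax":0,"ay":0,"az":0},{"dx":0,"dy":0,"dz":12,"ax":0,"ay":0,"az":0},{"dx":0,"dy":0,"dz":12,"ax":0,"ay":0,"az":0},{"dx":0,"dy":0,"dz":9,"ax":0,"ay":0,"az":0},{"dx":0,"dy":0,"dz":4,"ax":0,"ay":0,"az":0},{"dx":0,"dy":0,"dz":3,"ax":0,"ay":0,"az":0},{"dx":0,"dy":0,"dz":3,"ax":0,"ay":0,"az":0},{"dx":0,"dy":0,"dz":2,"ax":0,"ay":0,"az":0},{"dx":0,"dy":0,"dz":2,"ax":0,"ay":0,"az":0},{"dx":0,"dy":0,"dz":1,"ax":0,"ay":0,"az":0},{"dx":0,"dy":0,"dz":0,"ax":0,"ay":0,"az":0},{"dx":0,"dy":0,"dz":0,"ax":0,"ay":0,"az":0}]'; python3 go.py .6493 .0244 .232 -.0006
```

```text
time: 7.45
tool_pos: [0.6502, 0.0251, 0.2361]
tcp_rot: [-3.141, 0.002, -0.001]
wrist_force: [0.5, 0.7, -2.6]
width: 0.098
grip_force: 69.5
turn deg [-0.03 -0.03 -0.02] then shift mm [-0.9  0.7  4.1]
t 7.45 pos [0.6502 0.0251 0.2361] w 0.098 grip 69.5 F [ 0.5  0.7 -2.6]
```

```bash
python3 -m jog '[{"dx":0,"dy":0,"dz":2,"ax":0,"ay":0,"az":0},{"dx":0,"dy":0,"dz":1,"ax":0,"ay":0,"az":0},{"dx":0,"dy":0,"dz":1,"ax":0,"ay":0,"az":0},{"dx":0,"dy":0,"dz":0.5,"ax":0,"ay":0,"az":0},{"dx":0,"dy":0,"dz":0,"ax":0,"ay":0,"az":0},{"dx":0,"dy":0,"dz":0,"ax":0,"ay":0,"az":0}]'; python3 go.py .6493 .0244 .232 -.0006
```

```text
time: 7.95
tool_pos: [0.6501, 0.0252, 0.2322]
tcp_rot: [-3.141, 0.002, -0.0]
wrist_force: [-3.0, -0.1, 5.5]
width: 0.102
grip_force: 70.5
turn deg [-0.03 -0.01 -0.02] then shift mm [-0.8  0.8  0.2]
t 7.95 pos [0.6501 0.0252 0.2322] w 0.102 grip 70.5 F [-3.  -0.1  5.5]
```

The tray touches down at the expected height (TCP 0.2322). Releasing and rising.

```bash
python3 -m jog '[{"dx":0,"dy":0,"dz":0,"ax":0,"ay":0,"az":0},{"dx":0,"dy":0,"dz":0,"ax":0,"ay":0,"az":0},{"dx":0,"dy":0,"dz":0,"ax":0,"ay":0,"az":0},{"dx":0,"dy":0,"dz":0,"ax":0,"ay":0,"az":0},{"dx":0,"dy":0,"dz":0,"ax":0,"ay":0,"az":0},{"dx":0,"dy":0,"dz":-5,"ax":0,"ay":0,"az":0},{"dx":0,"dy":0,"dz":-15,"ax":0,"ay":0,"az":0},{"dx":0,"dy":0,"dz":-20,"ax":0,"ay":0,"az":0},{"dx":0,"dy":0,"dz":-20,"ax":0,"ay":0,"az":0},{"dx":0,"dy":0,"dz":-15,"ax":0,"ay":0,"az":0},{"dx":0,"dy":0,"dz":-5,"ax":0,"ay":0,"az":0},{"dx":0,"dy":0,"dz":0,"ax":0,"ay":0,"az":0},{"dx":0,"dy":0,"dz":0,"ax":0,"ay":0,"az":0}]' 0.5; python3 go.py .4672 .0894 .31 .0184
```

```text
time: 9.03
tool_pos: [0.65, 0.0251, 0.3111]
tcp_rot: [-3.141, 0.002, -0.0]
wrist_force: [-0.1, -0.4, -0.2]
width: 0.502
grip_force: 0.0
turn deg [-0.03 -0.01 -1.12] then shift mm [-181.5  -67.7    1.1]
t 9.03 pos [0.65   0.0251 0.3111] w 0.502 grip 0.0 F [-0.1 -0.4 -0.2]
```

```bash
python3 -m jog '[{"dx":0,"dy":0,"dz":0,"ax":0,"ay":0,"az":-1.12},{"dx":-10,"dy":-3.7,"dz":0,"ax":0,"ay":0,"az":0},{"dx":-22,"dy":-8,"dz":0,"ax":0,"ay":0,"az":0},{"dx":-24,"dy":-9,"dz":0,"ax":0,"ay":0,"az":0},{"dx":-24,"dy":-9,"dz":0,"ax":0,"ay":0,"az":0},{"dx":-24,"dy":-9,"dz":0,"ax":0,"ay":0,"az":0},{"dx":-24,"dy":-9,"dz":0,"ax":0,"ay":0,"az":0},{"dx":-24,"dy":-9,"dz":0,"ax":0,"ay":0,"az":0},{"dx":-18,"dy":-7,"dz":0,"ax":0,"ay":0,"az":0},{"dx":-8,"dy":-3,"dz":0,"ax":0,"ay":0,"az":0},{"dx":-3.5,"dy":-1,"dz":0,"ax":0,"ay":0,"az":0},{"dx":0,"dy":0,"dz":0,"ax":0,"ay":0,"az":0},{"dx":0,"dy":0,"dz":0,"ax":0,"ay":0,"az":0},{"dx":0,"dy":0,"dz":0,"ax":0,"ay":0,"az":0}]'; python3 go.py .4672 .0894 .22 .0184
python3 - <<'E'
from h import *
from workcell import optics
d=optics.read_camera("scene"); pickle.dump(d,open("scene2.pkl","wb"))
a=cv2.resize(d["img"][160:360,200:460,::-1],None,fx=3,fy=3,interpolation=cv2.INTER_CUBIC)
# expected tray if seated at the base pose
p=[.6493,.0244,-.0006]
for s,z in((.130,.09),(.122,.09),(.130,.05)): cv2.polylines(a,[np.round((proj(d,sq(p,s,z))-(200,160)+.5)*3).astype(int)],True,(0,0,255),1)
cv2.imwrite("pics/seat.png",a)
E
```

```text
time: 10.2
tool_pos: [0.4683, 0.0892, 0.3115]
tcp_rot: [-3.141, -0.029, -0.001]
wrist_force: [0.5, 1.5, 1.1]
width: 0.499
grip_force: 0.0
turn deg [-0.03 -0.05 -0.01] then shift mm [-1.1 -0.2 91.5]
t 10.2 pos [0.4683 0.0892 0.3115] w 0.499 grip 0.0 F [0.5 1.5 1.1]
```

View pics/seat.png

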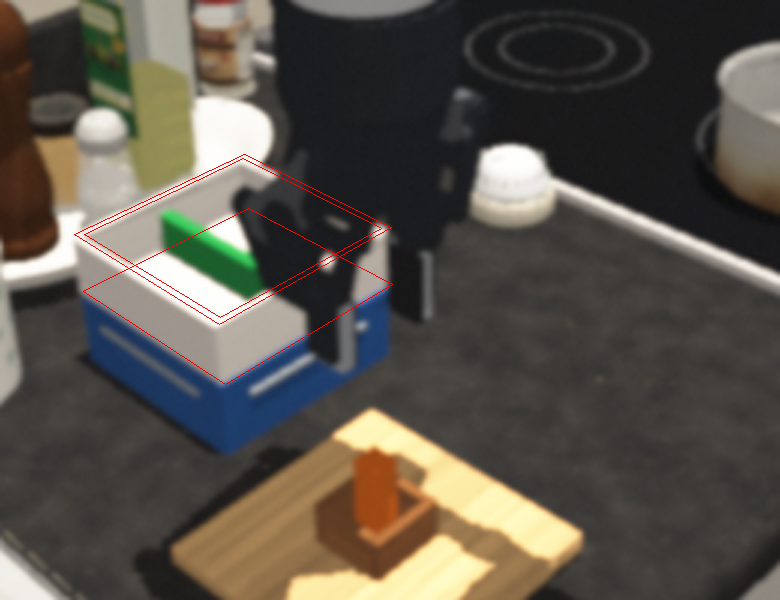

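The tray's rim lies on the predicted outline ((75,235), (220,322), (390,228)), so it is seated squarely. Now I'll descend onto the knob.

```bash
python3 -m jog '[{"dx":-1,"dy":0,"dz":10,"ax":0,"ay":0,"az":0},{"dx":0,"dy":0,"dz":20,"ax":0,"ay":0,"az":0},{"dx":0,"dy":0,"dz":20,"ax":0,"ay":0,"az":0},{"dx":0,"dy":0,"dz":15,"ax":0,"ay":0,"az":0},{"dx":0,"dy":0,"dz":10,"ax":0,"ay":0,"az":0},{"dx":0,"dy":0,"dz":8,"ax":0,"ay":0,"az":0},{"dx":0,"dy":0,"dz":5,"ax":0,"ay":0,"az":0},{"dx":0,"dy":0,"dz":2.5,"ax":0,"ay":0,"az":0},{"dx":0,"dy":0,"dz":0,"ax":0,"ay":0,"az":0},{"dx":0,"dy":0,"dz":0,"ax":0,"ay":0,"az":0},{"dx":0,"dy":0,"dz":0,"ax":0,"ay":0,"az":0}]'; python3 go.py .4672 .0894 .22 .0184
```

```text
time: 11.17
tool_pos: [0.4669, 0.0895, 0.2216]
tcp_rot: [-3.141, -0.029, -0.003]
wrist_force: [-0.7, 0.5, 0.1]
width: 0.5
grip_force: 0.0
turn deg [-0.04 -0.1   0.01] then shift mm [0.3 0.1 1.6]
t 11.17 pos [0.4669 0.0895 0.2216] w 0.5 grip 0.0 F [-0.7  0.5  0.1]
```

```bash
python3 -m jog '[{"dx":0,"dy":0,"dz":1,"ax":0,"ay":0,"az":0},{"dx":0,"dy":0,"dz":0,"ax":0,"ay":0,"az":0},{"dx":0,"dy":0,"dz":0,"ax":0,"ay":0,"az":0},{"dx":0,"dy":0,"dz":0,"ax":0,"ay":0,"az":0},{"dx":0,"dy":0,"dz":0,"ax":0,"ay":0,"az":0},{"dx":0,"dy":0,"dz":0,"ax":0,"ay":0,"az":0},{"dx":0,"dy":0,"dz":0,"ax":0,"ay":0,"az":0},{"dx":0,"dy":0,"dz":0,"ax":0,"ay":0,"az":0}]' 0 90; python3 go.py .4672 .0894 .22 .0184;  python3 -m jog '[{"dx":0,"dy":0,"dz":-3,"ax":0,"ay":0,"az":0},{"dx":0,"dy":0,"dz":-8,"ax":0,"ay":0,"az":0},{"dx":0,"dy":0,"dz":-14,"ax":0,"ay":0,"az":0},{"dx":0,"dy":0,"dz":-17,"ax":0,"ay":0,"az":0},{"dx":0,"dy":0,"dz":-17,"ax":0,"ay":0,"az":0},{"dx":0,"dy":0,"dz":-17,"ax":0,"ay":0,"az":0},{"dx":0,"dy":0,"dz":-17,"ax":0,"ay":0,"az":0},{"dx":0,"dy":0,"dz":-17,"ax":0,"ay":0,"az":0},{"dx":0,"dy":0,"dz":-14,"ax":0,"ay":0,"az":0},{"dx":0,"dy":0,"dz":-6,"ax":0,"ay":0,"az":0},{"dx":0,"dy":0,"dz":0,"ax":0,"ay":0,"az":0},{"dx":0,"dy":0,"dz":0,"ax":0,"ay":0,"az":0}]'; python3 go.py .6497 .0246 .35 -.0006
```

```text
time: 11.83
tool_pos: [0.4667, 0.0896, 0.2205]
tcp_rot: [-3.141, -0.029, -0.001]
wrist_force: [-1.2, 0.2, 5.6]
width: 0.165
grip_force: 88.5
turn deg [-0.05 -0.05  0.01] then shift mm [0.5 0.2 0.5]
t 11.83 pos [0.4667 0.0896 0.2205] w 0.165 grip 88.5 F [-1.2  0.2  5.6]
time: 12.83
tool_pos: [0.466, 0.0893, 0.3493]
tcp_rot: [-3.141, -0.029, 0.001]
wrist_force: [-0.5, -0.3, -4.5]
width: 0.164
grip_force: 88.1
turn deg [-0.02  0.03  1.1 ] then shift mm [183.7  64.6  -0.7]
t 12.83 pos [0.466  0.0893 0.3493] w 0.164 grip 88.1 F [-0.5 -0.3 -4.5]
```

```bash
python3 -m jog '[{"dx":0,"dy":0,"dz":0,"ax":0,"ay":0,"az":1.1},{"dx":7,"dy":2.5,"dz":0,"ax":0,"ay":0,"az":0},{"dx":14,"dy":5,"dz":0,"ax":0,"ay":0,"az":0},{"dx":19,"dy":6.5,"dz":0,"ax":0,"ay":0,"az":0},{"dx":20,"dy":7,"dz":0,"ax":0,"ay":0,"az":0},{"dx":20,"dy":7,"dz":0,"ax":0,"ay":0,"az":0},{"dx":20,"dy":7,"dz":0,"ax":0,"ay":0,"az":0},{"dx":20,"dy":7,"dz":0,"ax":0,"ay":0,"az":0},{"dx":20,"dy":7,"dz":0,"ax":0,"ay":0,"az":0},{"dx":18,"dy":6.5,"dz":0,"ax":0,"ay":0,"az":0},{"dx":13,"dy":4.5,"dz":0,"ax":0,"ay":0,"az":0},{"dx":8,"dy":3,"dz":0,"ax":0,"ay":0,"az":0},{"dx":4.5,"dy":1.5,"dz":0,"ax":0,"ay":0,"az":0},{"dx":0,"dy":0,"dz":0,"ax":0,"ay":0,"az":0},{"dx":0,"dy":0,"dz":0,"ax":0,"ay":0,"az":0},{"dx":0,"dy":0,"dz":0,"ax":0,"ay":0,"az":0}]'; python3 go.py .6497 .0248 .3025 -.0006
python3 - <<'E'
from h import *
from workcell import optics
d=optics.read_camera("scene"); pickle.dump(d,open("scene3.pkl","wb"))
a=cv2.resize(d["img"][120:320,190:450,::-1],None,fx=3,fy=3,interpolation=cv2.INTER_CUBIC)
cv2.imwrite("pics/lidheld.png",a)
E
```

```text
time: 14.17
tool_pos: [0.6491, 0.025, 0.3493]
tcp_rot: [-3.141, 0.001, 0.002]
wrist_force: [-0.5, -0.0, -3.6]
width: 0.159
grip_force: 88.1
turn deg [-0.04  0.08  0.01] then shift mm [ 0.6  0.2 46.8]
t 14.17 pos [0.6491 0.025  0.3493] w 0.159 grip 88.1 F [-0.5 -0.  -3.6]
```

View pics/lidheld.png

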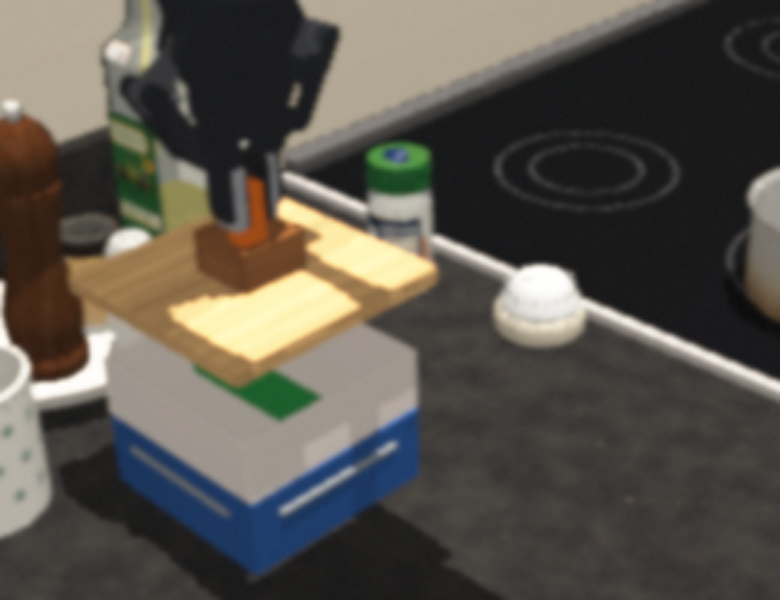

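The lids hang level and nested over the tray (lid corners (70,265), (245,383), (438,265)). Lowering.

```bash
python3 -m jog '[{"dx":0.6,"dy":0.2,"dz":4,"ax":0,"ay":0,"az":0},{"dx":0,"dy":0,"dz":9,"ax":0,"ay":0,"az":0},{"dx":0,"dy":0,"dz":10,"ax":0,"ay":0,"az":0},{"dx":0,"dy":0,"dz":7,"ax":0,"ay":0,"az":0},{"dx":0,"dy":0,"dz":4,"ax":0,"ay":0,"az":0},{"dx":0,"dy":0,"dz":3,"ax":0,"ay":0,"az":0},{"dx":0,"dy":0,"dz":2,"ax":0,"ay":0,"az":0},{"dx":0,"dy":0,"dz":2,"ax":0,"ay":0,"az":0},{"dx":0,"dy":0,"dz":2,"ax":0,"ay":0,"az":0},{"dx":0,"dy":0,"dz":0,"ax":0,"ay":0,"az":0},{"dx":0,"dy":0,"dz":0,"ax":0,"ay":0,"az":0},{"dx":0,"dy":0,"dz":0,"ax":0,"ay":0,"az":0}]'; python3 go.py .6497 .0248 .3025 -.0006
```

```text
time: 15.22
tool_pos: [0.6506, 0.0246, 0.3071]
tcp_rot: [-3.141, 0.001, -0.001]
wrist_force: [-0.5, -0.0, -3.9]
width: 0.165
grip_force: 88.1
turn deg [-0.03 -0.04 -0.  ] then shift mm [-0.9 -0.2  4.6]
t 15.22 pos [0.6506 0.0246 0.3071] w 0.165 grip 88.1 F [-0.5 -0.  -3.9]
```

```bash
python3 -m jog '[{"dx":-0.4,"dy":0,"dz":2,"ax":0,"ay":0,"az":0},{"dx":0,"dy":0,"dz":1,"ax":0,"ay":0,"az":0},{"dx":0,"dy":0,"dz":1,"ax":0,"ay":0,"az":0},{"dx":0,"dy":0,"dz":1,"ax":0,"ay":0,"az":0},{"dx":0,"dy":0,"dz":0,"ax":0,"ay":0,"az":0},{"dx":0,"dy":0,"dz":0,"ax":0,"ay":0,"az":0}]'; python3 go.py .6497 .0248 .3025 -.0006
```

```text
time: 15.72
tool_pos: [0.65, 0.0246, 0.3027]
tcp_rot: [-3.141, 0.001, -0.0]
wrist_force: [-4.2, -0.1, 2.9]
width: 0.163
grip_force: 88.9
turn deg [-0.03 -0.01 -0.  ] then shift mm [-0.3 -0.2  0.2]
t 15.72 pos [0.65   0.0246 0.3027] w 0.163 grip 88.9 F [-4.2 -0.1  2.9]
```

The lids have seated at the expected height. Releasing the knob with the fingers fully open, then checking before going down over the collar.

```bash
python3 -m jog '[{"dx":0,"dy":0,"dz":0.3,"ax":0,"ay":0,"az":0},{"dx":0,"dy":0,"dz":0,"ax":0,"ay":0,"az":0},{"dx":0,"dy":0,"dz":0,"ax":0,"ay":0,"az":0},{"dx":0,"dy":0,"dz":0,"ax":0,"ay":0,"az":0},{"dx":0,"dy":0,"dz":0,"ax":0,"ay":0,"az":0},{"dx":0,"dy":0,"dz":0,"ax":0,"ay":0,"az":0},{"dx":0,"dy":0,"dz":0,"ax":0,"ay":0,"az":0},{"dx":0,"dy":0,"dz":0,"ax":0,"ay":0,"az":0},{"dx":0,"dy":0,"dz":0,"ax":0,"ay":0,"az":0},{"dx":0,"dy":0,"dz":0,"ax":0,"ay":0,"az":0}]' 1; python3 go.py .65 .0248 .273 -.0006
python3 - <<'E'
from h import *
from workcell import optics
d=optics.read_camera("scene"); pickle.dump(d,open("scene4.pkl","wb"))
a=cv2.resize(d["img"][150:350,200:460,::-1],None,fx=3,fy=3,interpolation=cv2.INTER_CUBIC)
p=[.650,.0248,-.0006]
for s,z in((.146,.098),(.146,.087),(.044,.124),(.130,.05)): cv2.polylines(a,[np.round((proj(d,sq(p,s,z))-(200,150)+.5)*3).astype(int)],True,(0,0,255),1)
cv2.imwrite("pics/lidseat.png",a)
E
```

```text
time: 16.55
tool_pos: [0.65, 0.0246, 0.3015]
tcp_rot: [-3.141, 0.001, 0.0]
wrist_force: [0.5, 0.5, 0.3]
width: 1.003
grip_force: 0.0
turn deg [-0.03  0.   -0.  ] then shift mm [-0.  -0.2 28.5]
t 16.55 pos [0.65   0.0246 0.3015] w 1.003 grip 0.0 F [0.5 0.5 0.3]
```

View pics/lidseat.png

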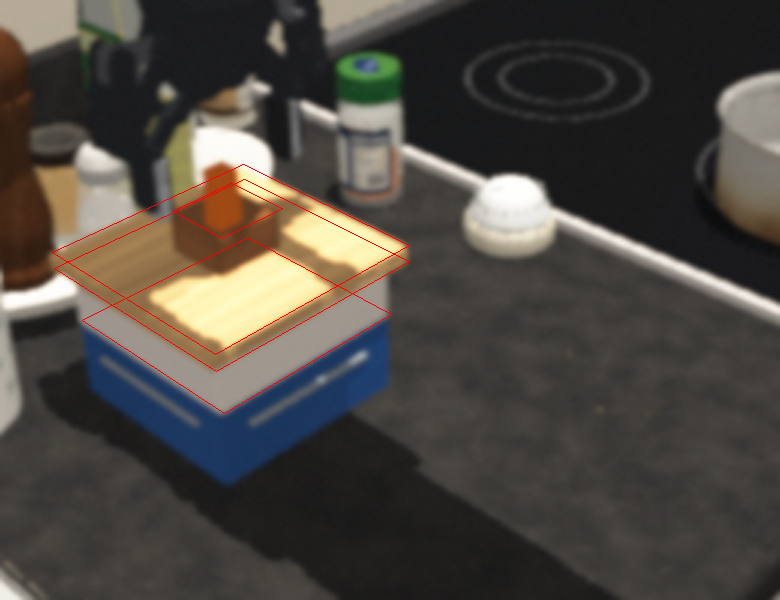

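The lid corners match the predicted seated outline ((52,252), (217,362), (410,250)), so the lids are nested and seated. Going down over the collar and gripping gently.

```bash
python3 -m jog '[{"dx":0,"dy":0,"dz":5,"ax":0,"ay":0,"az":0},{"dx":0,"dy":0,"dz":9,"ax":0,"ay":0,"az":0},{"dx":0,"dy":0,"dz":7,"ax":0,"ay":0,"az":0},{"dx":0,"dy":0,"dz":5,"ax":0,"ay":0,"az":0},{"dx":0,"dy":0,"dz":2,"ax":0,"ay":0,"az":0},{"dx":0,"dy":0,"dz":0,"ax":0,"ay":0,"az":0},{"dx":0,"dy":0,"dz":0,"ax":0,"ay":0,"az":0}]'; python3 go.py .65 .0248 .273 -.0006; python3 -m jog '[{"dx":0,"dy":0,"dz":0,"ax":0,"ay":0,"az":0},{"dx":0,"dy":0,"dz":0,"ax":0,"ay":0,"az":0},{"dx":0,"dy":0,"dz":0,"ax":0,"ay":0,"az":0},{"dx":0,"dy":0,"dz":0,"ax":0,"ay":0,"az":0},{"dx":0,"dy":0,"dz":0,"ax":0,"ay":0,"az":0},{"dx":0,"dy":0,"dz":0,"ax":0,"ay":0,"az":0},{"dx":0,"dy":0,"dz":0,"ax":0,"ay":0,"az":0}]' 0.25 40
```

```text
time: 17.18
tool_pos: [0.65, 0.0246, 0.2731]
tcp_rot: [-3.141, 0.001, 0.001]
wrist_force: [0.2, -0.2, 0.4]
width: 1.002
grip_force: 0.0
turn deg [-0.03  0.03 -0.  ] then shift mm [ 0.  -0.2  0.1]
t 17.18 pos [0.65   0.0246 0.2731] w 1.002 grip 0.0 F [ 0.2 -0.2  0.4]
time: 17.77
tool_pos: [0.6503, 0.0246, 0.2741]
tcp_rot: [-3.141, 0.001, -0.002]
wrist_force: [-0.5, -1.3, 2.8]
width: 0.507
grip_force: 43.3
```

```bash
python3 -m jog '[{"dx":0,"dy":0,"dz":-1,"ax":0,"ay":0,"az":0},{"dx":0,"dy":0,"dz":-2,"ax":0,"ay":0,"az":0},{"dx":0,"dy":0,"dz":-3,"ax":0,"ay":0,"az":0},{"dx":0,"dy":0,"dz":-5,"ax":0,"ay":0,"az":0},{"dx":0,"dy":0,"dz":-6,"ax":0,"ay":0,"az":0},{"dx":0,"dy":0,"dz":-8,"ax":0,"ay":0,"az":0},{"dx":0,"dy":0,"dz":-8,"ax":0,"ay":0,"az":0},{"dx":0,"dy":0,"dz":-8,"ax":0,"ay":0,"az":0},{"dx":0,"dy":0,"dz":-8,"ax":0,"ay":0,"az":0},{"dx":0,"dy":0,"dz":-8,"ax":0,"ay":0,"az":0},{"dx":0,"dy":0,"dz":-8,"ax":0,"ay":0,"az":0},{"dx":0,"dy":0,"dz":-8,"ax":0,"ay":0,"az":0},{"dx":0,"dy":0,"dz":-8,"ax":0,"ay":0,"az":0},{"dx":0,"dy":0,"dz":-8,"ax":0,"ay":0,"az":0},{"dx":0,"dy":0,"dz":-6,"ax":0,"ay":0,"az":0},{"dx":0,"dy":0,"dz":-4,"ax":0,"ay":0,"az":0},{"dx":0,"dy":0,"dz":-2,"ax":0,"ay":0,"az":0},{"dx":0,"dy":0,"dz":0,"ax":0,"ay":0,"az":0},{"dx":0,"dy":0,"dz":0,"ax":0,"ay":0,"az":0},{"dx":0,"dy":0,"dz":0,"ax":0,"ay":0,"az":0}]'
python3 - <<'E'
from h import *
from workcell import optics
d=optics.read_camera("scene")
a=cv2.resize(d["img"][100:300,190:450,::-1],None,fx=3,fy=3,interpolation=cv2.INTER_CUBIC)
p=[.650,.0248,-.0006]
for s,z in((.135,.094),): cv2.polylines(a,[np.round((proj(d,sq(p,s,z))-(190,100)+.5)*3).astype(int)],True,(0,0,255),1)
cv2.imwrite("pics/end.png",a)
E
```

```text
time: 19.43
tool_pos: [0.6498, 0.0245, 0.3738]
tcp_rot: [-3.141, 0.001, 0.002]
wrist_force: [0.6, 0.3, -2.8]
width: 0.506
grip_force: 42.8
```

View pics/end.png

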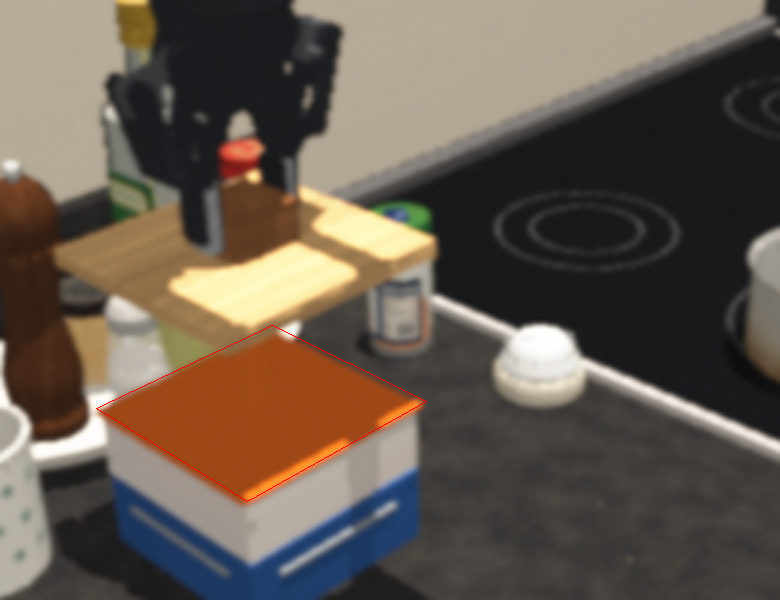

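The orange lid sits on its predicted outline ((98,408), (247,500), (424,403)). The bamboo lid is held level about 100 mm above it. Handing in.

```bash
python3 -c "
from workcell import bot
print(bot.finish_job())"
```

```text
the job is handed in; nothing more can be done
None
```

The lunch box is assembled and handed in at about 19.5 s: the tray is on the base, the orange inner lid is seated in the tray, and the gripper holds the bamboo lid level about 100 mm above it; the hand-in returned no verdict, so this rests on my last picture and force readings.

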